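# Stir the drying beads at the probe station

## Task

Take the lid off the steel dish and lay it flat in the round nest that fits it. Then use the stirrer from the blue stand to stir the beads: foot close to the floor, two full turns round the dish well out from its middle, anticlockwise seen from above, starting at the red mark and ending there. Lay the stirrer back level in both notches of its stand the way it was, keep all beads in the dish and leave everything else alone.

Things in the scene. Friction and masses are not known exactly. Their poses are not given: they have to be found in the camera images.
- dish: Steel dish on a dark round plate (140 diameter, 20 high), both fixed. Dish: outer diameter 120, inner 112, inner floor 25 and rim 70 above the table. Origin on its axis at table height, z up; its +x axis points to a red tab (20 x 14 x 30) on the outside of the wall, the red mark. Stands in any of four places, turned any way. (mm)
- dish_floor (a point): Centre of the dish's inner floor, 25 above the table; axes as the dish (+x to the red mark, +y a quarter turn anticlockwise from it seen from above). (mm)
- lid: Loose aluminium lid on the dish, about 180 g: disc 128 in diameter, 5 thick, a locating step below it (100 diameter, 6 high), a black upright knob on top (26 diameter, from 13 to 47 above the origin). Origin at the centre of the step's underside, z up: 64 above the table on the dish, 6 above it in the round nest. (mm)
- round_nest: Grey plastic round nest for the lid, fixed: outer diameter 148, inner diameter 136, 18 high, its inner floor 6 above the table. Origin on its axis at table height. (mm)
- square_nest: Grey plastic square nest for another cover, fixed and empty: 132 x 132 outside, 120 x 120 inside, 18 high. The round lid does not fit in it. Origin at its centre at table height. (mm)
- stand: Fixed stirrer stand: dark base 114 x 70 x 12, two blue posts at x = -45 and +45 (14 long in x, 30 wide, 76 clear between), with flared open-topped notches, about 18 wide at the bottom, floors 105 and cheeks 123 above the table. Origin at the base's centre at table height; x along the line of posts, away from the robot within 0.5 rad of world x. (mm)
- stirrer: Loose L-shaped stirrer, about 120 g: level black handle 150 long (x -75 to 75), 16 wide, 18 high; steel leg 10 in diameter straight down at x = +68, ending in a white foot 20 in diameter. Origin at the middle of the handle's underside, x to the leg, z up. Starts level in the stand's notches, leg at its +x end, origin 105 above the table; pinch the handle from above between the posts. (mm)
- foot (a point): Lowest point of the stirrer's foot, 68 ahead of the stirrer's origin along its x and 95 below it; 10 above the table when on the stand. (mm)
- bead0_center (a point): Centre of a blue ball-shaped drying bead, 20 in diameter, 12 g, loose on the dish's floor; the six start in a ring of radius about 34 round an empty middle, the blue ones side by side and the orange ones side by side. (mm)
- bead1_center (a point): Centre of a blue ball-shaped drying bead, 20 in diameter, 12 g, loose on the dish's floor; the six start in a ring of radius about 34 round an empty middle, the blue ones side by side and the orange ones side by side. (mm)
- bead2_center (a point): Centre of a blue ball-shaped drying bead, 20 in diameter, 12 g, loose on the dish's floor; the six start in a ring of radius about 34 round an empty middle, the blue ones side by side and the orange ones side by side. (mm)
- bead3_center (a point): Centre of an orange ball-shaped drying bead, 20 in diameter, 12 g, loose on the dish's floor; the six start in a ring of radius about 34 round an empty middle, the blue ones side by side and the orange ones side by side. (mm)
- bead4_center (a point): Centre of an orange ball-shaped drying bead, 20 in diameter, 12 g, loose on the dish's floor; the six start in a ring of radius about 34 round an empty middle, the blue ones side by side and the orange ones side by side. (mm)
- bead5_center (a point): Centre of an orange ball-shaped drying bead, 20 in diameter, 12 g, loose on the dish's floor; the six start in a ring of radius about 34 round an empty middle, the blue ones side by side and the orange ones side by side. (mm)
- jar: Amber glass jar with white cap, 60 in diameter, 115 high; a loose bystander to leave alone. Origin at its underside, centre. (mm)
- objective: Black microscope objective standing on end, 42 in diameter, 85 high; a loose bystander to leave alone. Origin at its underside, centre. (mm)
- weight_l: Brass weight, 40 in diameter, 68 high; a loose bystander to leave alone. Origin at its underside, centre. (mm)
- weight_r: Steel weight, 40 in diameter, 60 high; a loose bystander to leave alone. Origin at its underside, centre. (mm)
- driver: Screwdriver with red handle lying on the table, 170 long; a loose bystander to leave alone. Origin at its underside (handle along -x). (mm)
- carrier: Open blue wafer carrier with slots, 100 x 120, 50 high; a loose bystander to leave alone. Origin at its underside, centre. (mm)
Not all that is in view belongs to the job. Of the things shaped like the lid, the aluminium one is meant.

How it is judged:
By the outcome, as a careful person would: the job done as asked, in the order asked, and still so for the second after the job is handed in, with the robot touching nothing.
It also fails if it takes over 72 s, if anything falls off the work surface, if the arm or the gripper's body presses on something with over 40 N, if the wrist force passes 120 N, or if a joint passes its speed limit or range.

## Robot

A 6-joint arm with a two-finger parallel gripper is mounted at the origin on the work surface. World frame = base frame: x ahead of the robot, y to its left, z up, the work surface at z = 0. Lengths are in mm, angles in degrees, forces in N, time in s.
With the tool pointing down it reaches from about 350 to 850 mm from the base axis. Payload 8.1 kg.
Tool frame: the origin (TCP) lies midway between the tips of the shut fingers; the grasp point (between the pads) lies 19 mm behind it (r.pinch_z is the distance from the TCP to the grasp point, in mm); z points along the fingers, y is the line along which they close (so a half turn about z gives the same grasp; the last joint's range is limited). The gripper opens to 85 mm and grips with 20 to 120 N. Pads are 22 mm wide; open, the fingers measure 114 mm over their backs; the gripper's body (76 mm by 85 mm) begins 54 mm behind the grasp point. The pads swing forward as they close: fully open they stand 13 mm farther back than shut.
Start: joints at [64.836, 7.471, 85.268, -0, 87.261, -4.893], TCP at [207.858, 562.85, 231.292] pointing down, gripper open.
Joint ranges: [-169.43, 169.43], [-51.17, 129.36], [1.28, 143.12], [-76.62, 256.62], [0, 156.53], [-152.29, 152.29]. Speed limits (degrees/s): [136.94, 136.94, 159.86, 180, 180, 180].

## Interface

Orientations are given as [roll, pitch, yaw] about the fixed x, y, z axes, in that order (R = Rz(yaw) Ry(pitch) Rx(roll)).
In Python, from bench import r gives the robot as it stands.
- The arm moves only by the shell command python3 -m jog 'ROWS' [OPENING] [FORCE]. ROWS is JSON, one flat list of numbers, 6 for each row, row after row: the shift along the tool's x, y, z in m, then the turn, a rotation vector about the tool's x, y, z in rad. A call has 1 to 8 rows; each row is the pose to reach, as a shift and turn from the pose commanded when the call began, along the tool's axes at that moment; what a row does not reach only later rows make up. A row lasts 1/8 s, in which the tool goes at most 62.5 mm and 10.7 degrees, less where a joint would pass 70% of its speed; a pose out of reach is approached as far as the arm can. A call with a gripper value outside its range is refused whole. OPENING is the opening, from -1 (shut) to 1 (fully open), set as the call begins (- or left out, the last holds). The fingers move at their own pace and stop on an object; FORCE is the grip in N (left out, the last holds). Time passes only in rows, so rows that repeat a pose let the fingers close. It gives the time, the measured TCP pose, the force, the opening and the grip force at its end, in the units of the state.
- r.sense(): the state, without advancing time (a new reading comes with each control period).
- r.snapshot(name): name is "scene" or "top" or "wrist"; returns a dict with "pixels" (420x560x3 uint8, red, green, blue), "range_z" (420x560 float32, mm along the optical axis (not along the pixel's ray), 0 where there is no reading), "K" (3x3 intrinsics, pixels), "rvec" (rotation vector, rad) and "tvec" (3), from world to camera coordinates, as OpenCV has them. Camera axes: x right, y down, z forward; pixel columns grow to the right and rows downward; lengths in mm; the calibration is good to about 2 mm. A picture is of the moment at which its call begins.
- r.hand_in(): hands the job in; it is judged then, once.
Trained networks look in a picture, given as the dict that the camera call returned (one of the last four; its "shot" number tells which), for a name from the list of things; names that differ only in an ending like _2 or _b are one class to them, and where a whole thing is asked for, a point or a joint stands for the part that bears it (a point fixed in the world has none). Each returns a list of dicts, best first, with "score" (0 to 1); they miss things now and then, are a little off and sometimes report something else, mostly with a low value. They report only what shows in the picture. A call takes as long as a camera call. They do not tell look-alikes from the thing itself.
- r.look_for(picture, target): "bbox" ([left, top, right, bottom] in pixels, round what is visible of it).
- r.outline_of(picture, target): "region" (420x560 bool, what is visible of it) and "bbox" ([left, top, right, bottom] in pixels, round what is visible of it).
The state is a dict: "time": time; "joint_pos": joint angles; "qd": joint speeds; "joint_efforts": joint torques, N m; "tool_pos": TCP position; "tcp_rot": TCP orientation; "ft_force": force on the tool from outside, world axes, zero at the start; "wrist_torque": the same for the moment, N m; "finger_gap": finger opening in mm; "grip_force": force on a finger pad.
Only numpy, scipy, OpenCV 4.12 (cv2) and the standard library are available. Lean on these libraries where they do the work, as an engineer would, in place of code of your own. Each camera call takes 0.05 s, during which the arm holds its last target. There are 200 camera calls.

## Working session

There is one attempt and no reset: what is moved stays moved. The work goes in short steps, Python scripts to look and compute and a shell command to move; the robot and the scene stay as the last step left them, time stands still between calls to the robot, and variables do not carry over. Pictures are saved under pics/ and viewed, at most 10 in all, crops included, and the job is handed in when it is done.

```bash
ls; mkdir -p pics
cat > h.py <<'E'
import numpy as np, cv2
from bench import r
def world(p):
    K=p["K"];R=cv2.Rodrigues(np.array(p["rvec"],float))[0];t=np.array(p["tvec"],float).ravel()
    z=p["range_z"].astype(float);v,u=np.mgrid[:420,:560]
    c=np.stack([(u-K[0][2])/K[0][0]*z,(v-K[1][2])/K[1][1]*z,z],-1)
    w=(c-t)@R; w[z<=0]=np.nan
    return w
def save(p,n,box=None,s=1):
    im=p["pixels"]
    if box: a,b,c,d=box; im=im[b:d,a:c]
    im=cv2.resize(im,None,fx=s,fy=s,interpolation=cv2.INTER_CUBIC)
    cv2.imwrite("pics/"+n,im[:,:,::-1])
E
python3 - <<'E'
from h import *
P={n:r.snapshot(n) for n in("scene","top")}
im=np.hstack([P[n]["pixels"] for n in P]); cv2.imwrite("pics/a.png",cv2.resize(im,(800,300),interpolation=cv2.INTER_AREA)[:,:,::-1])
save(P["top"],"top.png",None,1.42)
for n,p in P.items():
    W=world(p)
    for t in "dish lid round_nest square_nest stand stirrer jar objective weight_l weight_r driver carrier".split():
        for o in r.outline_of(p,t)[:3]:
            if o["score"]<.3: continue
            w=W[o["region"]]; w=w[~np.isnan(w[:,0])]
            top=w[w[:,2]>np.percentile(w[:,2],95)-8]
            print(n,t,round(o["score"],2),np.round(o["bbox"]).astype(int),"med",np.nanmedian(w,0).round(),"top",top.mean(0).round(), "rng",w.min(0).round(),w.max(0).round())
E
```

```text
pics
scene dish 0.81 [196 233 257 271] med [ 640. -142.   29.] top [ 638. -144.   65.] rng [ 531. -214.   -1.] [660. -66.  79.]
scene lid 0.84 [213 282 271 329] med [ 787. -124.   12.] top [ 782. -122.   45.] rng [ 715. -188.    0.] [844. -60.  52.]
scene lid 0.75 [200 210 254 245] med [ 597. -143.   77.] top [ 592. -142.  110.] rng [ 423. -206.   -2.] [652. -72. 115.]
scene round_nest 0.96 [313 220 372 262] med [601. 144.   8.] top [604. 143.  17.] rng [512.  72.  -3.] [676. 220.  23.]
scene square_nest 0.84 [388 189 453 224] med [486. 390.   9.] top [489. 388.  18.] rng [388. 318.  -3.] [559. 473.  24.]
scene stand 0.79 [113 179 154 246] med [ 501. -372.   22.] top [ 480. -367.  119.] rng [ 248. -444.   -1.] [ 540. -321.  127.]
scene stirrer 0.77 [118 177 143 242] med [ 527. -355.  120.] top [ 479. -370.  124.] rng [ 298. -403.   -1.] [ 547. -339.  128.]
scene jar 0.58 [266 163 290 206] med [415.   5.  74.] top [400.   6. 116.] rng [319. -21.   2.] [428.  54. 121.]
scene objective 0.93 [277 215 294 247] med [596.  -3.  52.] top [593.  -3.  81.] rng [472. -22.  -1.] [606.  39.  88.]
[... 2027 characters left out ...]
.]
top jar 0.85 [265 270 286 292] med [398.   6. 115.] top [395.   6. 116.] rng [363. -24.  -4.] [425.  39. 122.]
top weight_l 0.43 [193 230 207 245] med [525. 249.  48.] top [526. 255.  50.] rng [510. 238.   9.] [544. 271.  58.]
top weight_r 0.43 [193 230 207 245] med [525. 249.  48.] top [526. 255.  50.] rng [510. 238.   9.] [544. 271.  58.]
top driver 0.54 [276 138 286 188] med [792.  -6.  23.] top [805.  -8.  25.] rng [682. -26.  -5.] [846.  15.  34.]
top carrier 0.9 [155 160 205 202] med [713. 323.  21.] top [710. 319.  47.] rng [648. 248.  -4.] [774. 389.  56.]
top carrier 0.47 [386 228 421 280] med [ 477. -371.  123.] top [ 473. -372.  124.] rng [ 402. -441.   -2.] [ 548. -341.  131.]
```

View pics/top.png

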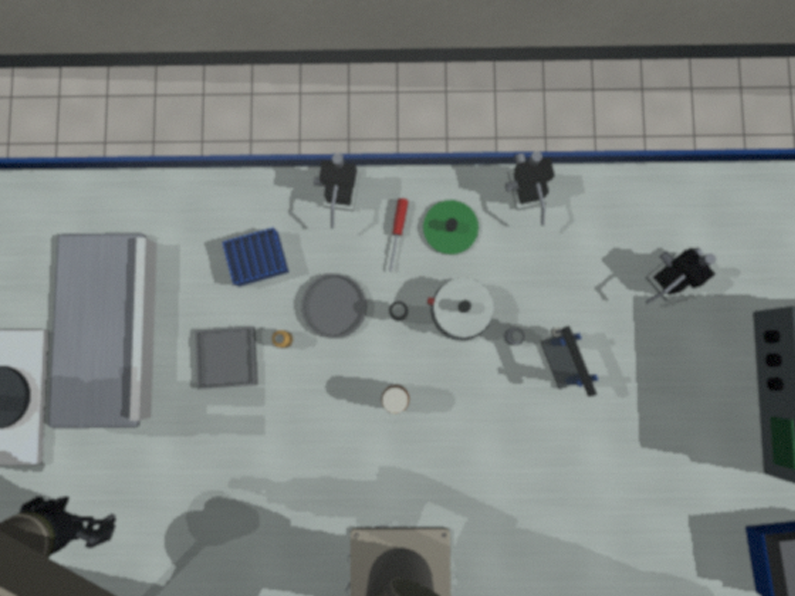

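View pics/a.png

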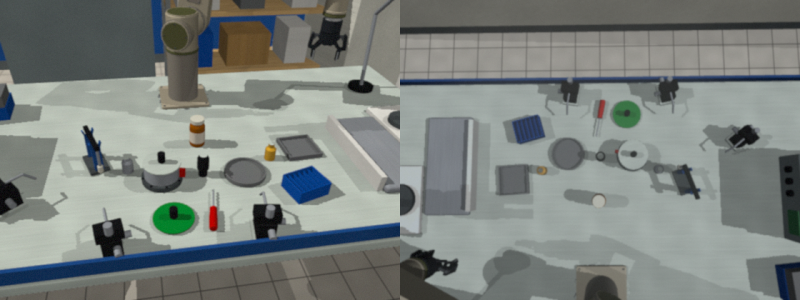

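The lid-shaped candidates are the aluminium disc on the dish (top view about px 327,217) and a green lid lying on the table (px 318,158). The aluminium one fits the description, and I'll confirm it in a wrist crop. The round nest is at (235,215), the square nest at (158,250) and the stand at (402,254).

Run:
```python
from h import *
s=r.sense(); print(s["time"],s["tool_pos"],s["tcp_rot"],s["finger_gap"],r.pinch_z)
p=r.snapshot("top");W=world(p);w=W.reshape(-1,3);c=p["pixels"].reshape(-1,3).astype(int)
def sel(x,y,rad,z0,z1):
    return (np.hypot(w[:,0]-x,w[:,1]-y)<rad)&(w[:,2]>z0)&(w[:,2]<z1)
def circ(m):
    return [np.round(v,1) for v in cv2.minEnclosingCircle(w[m][:,:2].astype(np.float32))]
m=sel(590,-143,85,66,90);print("lid disc",circ(m),w[m].mean(0))
m=sel(590,-143,40,95,130);print("knob",m.sum(),w[m].mean(0))
m=sel(601,146,95,10,28);print("nest ring",circ(m),w[m].mean(0))
m=sel(473,-372,90,112,135);print("stirrer",cv2.minAreaRect(w[m][:,:2].astype(np.float32)))
m=sel(590,-143,100,20,85)&(c[:,0]>c[:,1]+40);print("red",m.sum(),w[m].mean(0) if m.any() else 0)
q=r.snapshot("scene");W=world(q);w=W.reshape(-1,3);c=q["pixels"].reshape(-1,3).astype(int)
m=sel(590,-143,100,20,85)&(c[:,0]>c[:,1]+40);print("red",m.sum(),w[m].mean(0) if m.any() else 0, w[m].min(0),w[m].max(0))
m=sel(590,-143,40,95,130);print("knob",m.sum(),w[m].mean(0))
m=sel(601,146,95,10,28);print("nest ring",circ(m),w[m].mean(0))
R=lambda e:cv2.Rodrigues(np.eye(3))[0]
```

```text
1.3 [207.89447993 562.83934436 231.3115941 ] [1.79999482e+02 2.38113734e-04 1.59723500e+02] 85.46587211091841 18.700000000000003
lid disc [array([ 589.6, -143.3]), np.float64(64.0)] [ 589.3144844  -142.60225174   76.19856867]
knob 61 [ 588.81608464 -141.87824285  111.34788329]
nest ring [array([601.6, 143.9]), np.float64(74.2)] [599.15158514 145.29747806  15.37388966]
stirrer ((473.0606689453125, -373.01422119140625), (149.08973693847656, 42.78754425048828), 19.746402740478516)
red 8 [605.2217247  -73.04114221  50.65985089]
red 104 [608.78741306 -75.70706739  41.2569106 ] [598.30530921 -84.51724587  21.80476755] [616.19535305 -66.10492282  54.45483968]
knob 119 [ 592.58798469 -141.44121575  107.76340644]
nest ring [array([600.1, 146.2]), np.float64(76.1)] [602.47107125 144.39635181  16.03368075]
```

```bash
cat > d.py <<'E'
import sys,numpy as np
from scipy.spatial.transform import Rotation as Ro
from bench import r
s=r.sense(); p=np.array(s["tool_pos"]); R=Ro.from_euler("xyz",s["tcp_rot"],degrees=True)
print("t",round(s["time"],2),"at",p.round(1),np.round(s["tcp_rot"],2),"gap",round(s["finger_gap"],1),"grip",np.round(s["grip_force"],1),"F",np.round(s["ft_force"],1))
a=[float(v) for v in sys.argv[1:]]
for i in range(0,len(a),4):
    T=Ro.from_euler("xyz",[180,0,a[i+3]],degrees=True)
    print(np.round(R.inv().apply(np.array(a[i:i+3])-p)/1000,4),np.round((R.inv()*T).as_rotvec(),4))
E
python3 d.py 570 -142 280 65
```

```text
t 1.4 at [207.9 562.9 231.3] [180.    -0.   159.73] gap 85.3 grip 0.0 F [ 0.5 -0.3  0.2]
[-0.5839 -0.5357 -0.0487] [ 0.     -0.      1.6533]
```

```bash
python3 -m jog '[-0.584,-0.536,-0.049,0,0,1.653,-0.584,-0.536,-0.049,0,0,1.653,-0.584,-0.536,-0.049,0,0,1.653,-0.584,-0.536,-0.049,0,0,1.653,-0.584,-0.536,-0.049,0,0,1.653,-0.584,-0.536,-0.049,0,0,1.653,-0.584,-0.536,-0.049,0,0,1.653,-0.584,-0.536,-0.049,0,0,1.653]' 1; python3 d.py 570 -142 280 65
```

```text
time: 2.4
tool_pos: [436.5, 117.0, 262.7]
tcp_rot: [179.9, -0.0, 73.4]
ft_force: [1.3, -0.1, -0.2]
finger_gap: 85.4
grip_force: 0.0
t 2.4 at [436.5 117.  262.7] [ 1.7994e+02 -4.0000e-02  7.3440e+01] gap 85.4 grip 0.0 F [ 1.3 -0.1 -0.2]
[-0.2102  0.2018 -0.0172] [ 0.001  -0.0007  0.1473]
```

```bash
python3 -m jog '[-0.21,0.202,-0.017,0,0,0.147,-0.21,0.202,-0.017,0,0,0.147,-0.21,0.202,-0.017,0,0,0.147,-0.21,0.202,-0.017,0,0,0.147,-0.21,0.202,-0.017,0,0,0.147,-0.21,0.202,-0.017,0,0,0.147,-0.21,0.202,-0.017,0,0,0.147]'
python3 - <<'E'
from h import *
p=r.snapshot("wrist");save(p,"w1.png",None,1.2)
W=world(p);w=W.reshape(-1,3);c=p["pixels"].reshape(-1,3).astype(int)
sel=lambda x,y,rad,a,b:(np.hypot(w[:,0]-x,w[:,1]-y)<rad)&(w[:,2]>a)&(w[:,2]<b)
m=sel(590,-143,85,68,84);print("lid disc",m.sum(),cv2.minEnclosingCircle(w[m][:,:2].astype(np.float32)) if m.any() else 0)
m=sel(590,-143,40,106,116);print("knob",m.sum(),w[m].mean(0),cv2.minEnclosingCircle(w[m][:,:2].astype(np.float32)) if m.any() else 0)
m=sel(590,-143,100,20,62)&(c[:,0]>c[:,1]+60);print("red",m.sum(),w[m].mean(0) if m.any() else 0)
E
python3 d.py 590 -142.5 150 65
```

```text
time: 3.28
tool_pos: [570.9, -138.8, 278.9]
tcp_rot: [-180.0, -0.0, 65.3]
ft_force: [0.2, 0.5, 0.0]
finger_gap: 85.2
grip_force: 0.0
lid disc 8589 ((588.1929321289062, -140.84146118164062), 63.980010986328125)
knob 454 [ 588.41693924 -140.04260837  110.59431091] ((588.2590942382812, -140.50807189941406), 12.821688652038574)
red 133 [605.81879136 -72.35392655  50.69416059]
t 3.33 at [ 570.9 -138.3  279.1] [-1.7997e+02 -2.0000e-02  6.5400e+01] gap 85.3 grip 0.0 F [0.  0.3 1.6]
[0.0041 0.0192 0.1291] [-0.0005 -0.0003  0.0069]
```

View pics/w1.png

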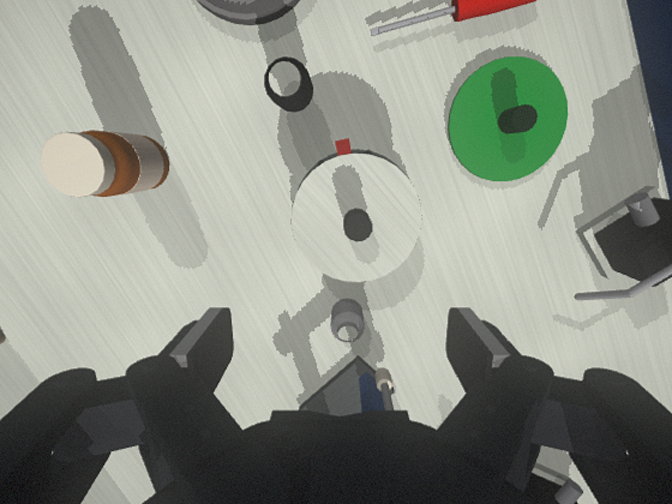

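The wrist view (enlarged 1.2×) confirms it: the bare aluminium lid with its black knob is at px (357,220), with the red tab at (343,146). The green look-alike is at (508,118). I'll grip the aluminium knob.

```bash
python3 d.py 588.4 -141 150 65 588.4 -141 84 65; r=0
```

```text
t 3.33 at [ 570.9 -138.3  279.1] [-1.7997e+02 -2.0000e-02  6.5400e+01] gap 85.3 grip 0.0 F [0.  0.3 1.6]
[0.0048 0.0171 0.1291] [-0.0005 -0.0003  0.0069]
[0.0048 0.0171 0.1951] [-0.0005 -0.0003  0.0069]
```

```bash
python3 -m jog '[0.005,0.017,0.06,0,0,0,0.005,0.017,0.12,0,0,0,0.005,0.017,0.15,0,0,0,0.005,0.017,0.18,0,0,0,0.005,0.017,0.195,0,0,0,0.005,0.017,0.195,0,0,0,0.005,0.017,0.195,0,0,0]'; python3 d.py 588.4 -141 84 65
```

```text
time: 4.2
tool_pos: [589.7, -141.7, 85.9]
tcp_rot: [179.9, -0.0, 65.4]
ft_force: [0.2, 0.2, -0.2]
finger_gap: 85.6
grip_force: 0.0
t 4.2 at [ 589.7 -141.7   85.9] [ 1.7986e+02 -2.0000e-02  6.5390e+01] gap 85.6 grip 0.0 F [ 0.2  0.2 -0.2]
[ 0.0001 -0.0015  0.0019] [ 0.0025 -0.0003  0.0068]
```

```bash
python3 -m jog '[0,-0.001,0.001,0,0,0,0,-0.001,0.001,0,0,0,0,-0.001,0.001,0,0,0,0,-0.001,0.001,0,0,0,0,-0.001,0.001,0,0,0,0,-0.001,0.001,0,0,0]' -1 60; python3 d.py 588.4 -141 215 65
```

```text
time: 4.95
tool_pos: [588.1, -141.4, 83.7]
tcp_rot: [180.0, -0.0, 65.4]
ft_force: [-1.5, -0.1, 5.4]
finger_gap: 24.4
grip_force: 59.3
t 4.95 at [ 588.1 -141.4   83.7] [179.95  -0.    65.36] gap 24.4 grip 59.3 F [-1.5 -0.1  5.4]
[ 0.0005  0.0002 -0.1313] [ 0.0008 -0.      0.0063]
```

```bash
python3 -m jog '[0,0,-0.01,0,0,0,0,0,-0.04,0,0,0,0,0,-0.085,0,0,0,0,0,-0.131,0,0,0,0,0,-0.131,0,0,0]'
python3 - <<'E'
from h import *
p=r.snapshot("wrist");save(p,"w2.png",None,1.0)
t=r.snapshot("top");q=r.snapshot("scene")
for n,a in(("w",p),("t",t),("s",q)):
    w=world(a).reshape(-1,3)
    m=(np.hypot(w[:,0]-601,w[:,1]-145)<85)&(w[:,2]>13)&(w[:,2]<24)
    if m.sum()>20: print(n,"nest",m.sum(),cv2.minEnclosingCircle(w[m][:,:2].astype(np.float32)))
    for i in range(6):
        pass
    m=(np.hypot(w[:,0]-588,w[:,1]+141)<48)&(w[:,2]>35)&(w[:,2]<60)
    print(n,"beads",m.sum())
w=world(t).reshape(-1,3)
E
python3 d.py 601 145 215 65
```

```text
time: 5.58
tool_pos: [590.3, -142.0, 219.7]
tcp_rot: [179.5, -0.1, 65.4]
ft_force: [0.9, 0.6, -2.6]
finger_gap: 24.5
grip_force: 59.3
w nest 43 ((570.4998779296875, 79.34742736816406), 14.772424697875977)
w beads 0
t nest 288 ((601.2565307617188, 144.0191650390625), 73.84696960449219)
t beads 0
s nest 461 ((598.24560546875, 143.301513671875), 76.66236877441406)
s beads 160
t 5.72 at [ 587.  -141.   212.7] [-1.7987e+02  1.0000e-02  6.5360e+01] gap 24.5 grip 59.3 F [-0.9 -0.3 -3.4]
[ 0.2658 -0.1065 -0.0022] [-0.0023  0.0003  0.0064]
```

View pics/w2.png

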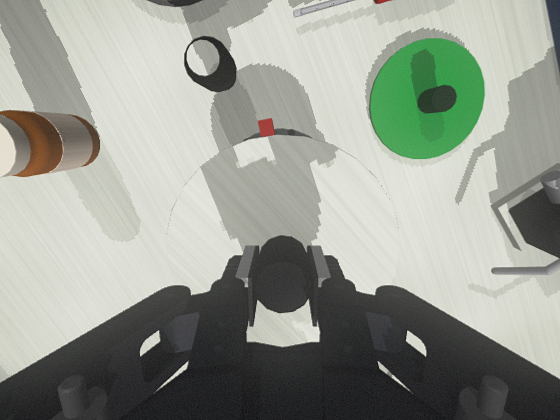

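The lid is held at px (283,275) with the green lid untouched at (427,98). I'll stop short of the nest and measure it with the wrist camera.

```bash
python3 -m jog '[0.05,-0.02,0,0,0,0,0.105,-0.042,0,0,0,0,0.155,-0.062,0,0,0,0,0.155,-0.062,0,0,0,0,0.155,-0.062,0,0,0,0,0.155,-0.062,0,0,0,0]'
python3 - <<'E'
from h import *
p=r.snapshot("wrist")
w=world(p).reshape(-1,3)
m=(np.hypot(w[:,0]-601,w[:,1]-145)<85)&(w[:,2]>13)&(w[:,2]<24)
x=w[m]; print(m.sum(),cv2.minEnclosingCircle(x[:,:2].astype(np.float32)),x.min(0),x.max(0))
# circle fit on ring mid radius 71
from scipy.optimize import least_squares
f=least_squares(lambda c:np.hypot(x[:,0]-c[0],x[:,1]-c[1])-71,[601,145],loss="soft_l1");print(f.x,f.cost/m.sum(),x[:,2].mean())
E
python3 d.py 601 145 180 65
```

```text
time: 6.48
tool_pos: [595.6, 24.2, 213.2]
tcp_rot: [-179.9, 0.1, 65.3]
ft_force: [0.2, 0.4, -2.3]
finger_gap: 24.6
grip_force: 59.4
2441 ((599.5941162109375, 146.31393432617188), 73.88558959960938) [525.75409579  78.02102251  13.02602633] [673.25962707 219.4049692   19.90235481]
[599.58934632 145.13224616] 1.017047478506578 17.08445532849708
t 6.53 at [595.8  24.1 213.4] [-1.7994e+02  4.0000e-02  6.5260e+01] gap 23.9 grip 59.4 F [ 0.5 -0.7 -1.1]
[ 0.112  -0.0458  0.0334] [-0.001   0.0007  0.0046]
```

```bash
python3 d.py 599.8 145.7 60 65 ; python3 -m jog '[0.055,-0.022,0.03,0,0,0,0.105,-0.042,0.06,0,0,0,0.112,-0.047,0.1,0,0,0,0.112,-0.047,0.153,0,0,0,0.112,-0.047,0.153,0,0,0,0.112,-0.047,0.153,0,0,0,0.112,-0.047,0.153,0,0,0]'; python3 d.py 599.8 145.7 27 65
```

```text
t 6.53 at [595.8  24.1 213.4] [-1.7994e+02  4.0000e-02  6.5260e+01] gap 23.9 grip 59.4 F [ 0.5 -0.7 -1.1]
[ 0.1122 -0.047   0.1534] [-0.001   0.0007  0.0046]
time: 7.4
tool_pos: [602.5, 146.6, 64.6]
tcp_rot: [179.7, -0.2, 65.3]
ft_force: [0.7, 0.4, -1.8]
finger_gap: 24.3
grip_force: 59.4
t 7.4 at [602.5 146.6  64.6] [ 1.7975e+02 -1.7000e-01  6.5310e+01] gap 24.3 grip 59.4 F [ 0.7  0.4 -1.8]
[-0.0021 -0.0023  0.0376] [ 0.0044 -0.0029  0.0054]
```

```bash
python3 -m jog '[0,0,0.02,0,0,0,0,0,0.02,0,0,0,0,0,0.02,0,0,0,0,0,0.02,0,0,0]'; python3 d.py 599.8 145.7 27 65
```

```text
time: 7.9
tool_pos: [600.2, 147.0, 41.4]
tcp_rot: [180.0, -0.0, 65.4]
ft_force: [0.2, -0.9, -1.9]
finger_gap: 24.4
grip_force: 59.5
t 7.9 at [600.2 147.   41.4] [ 1.7998e+02 -1.0000e-02  6.5370e+01] gap 24.4 grip 59.5 F [ 0.2 -0.9 -1.9]
[-0.0013  0.0001  0.0144] [ 0.0003 -0.0002  0.0064]
```

```bash
python3 -m jog '[-0.001,0,0.005,0,0,0,-0.001,0,0.01,0,0,0,-0.001,0,0.014,0,0,0,-0.001,0,0.014,0,0,0,-0.001,0,0.014,0,0,0]'; python3 d.py 599.8 145.7 26 65
```

```text
time: 8.52
tool_pos: [599.7, 146.0, 27.2]
tcp_rot: [180.0, -0.0, 65.4]
ft_force: [-0.5, 0.1, -2.4]
finger_gap: 24.2
grip_force: 59.5
t 8.53 at [599.7 146.   27.2] [180.    -0.    65.37] gap 24.2 grip 59.5 F [-0.5  0.1 -2.4]
[-0.0002  0.0003  0.0012] [ 0.     -0.      0.0064]
```

```bash
python3 -m jog '[0,0,0.001,0,0,0,0,0,0.001,0,0,0]'; python3 -m jog '[0,0,0,0,0,0,0,0,0,0,0,0,0,0,0,0,0,0,0,0,-0.03,0,0,0,0,0,-0.08,0,0,0,0,0,-0.14,0,0,0,0,0,-0.2,0,0,0,0,0,-0.2,0,0,0]' 1
python3 - <<'E'
from h import *
t=r.snapshot("wrist")
w=world(t).reshape(-1,3)
for a,b in((14,24),(26,60)):
    m=(np.hypot(w[:,0]-600,w[:,1]-145)<85)&(w[:,2]>a)&(w[:,2]<b); x=w[m]
    print(m.sum(),x.mean(0),np.percentile(x[:,2],[5,50,95]))
m=(np.hypot(w[:,0]-600,w[:,1]-145)<60)&(w[:,2]>8)&(w[:,2]<26);x=w[m]
print(len(x), np.linalg.lstsq(np.c_[x[:,:2]-[600,145],np.ones(len(x))],x[:,2],rcond=None)[0] if len(x)>9 else 0)
save(t,"w3.png",None,.8)
E
python3 d.py 450 -200 280 20
```

```text
time: 8.78
tool_pos: [599.6, 146.0, 26.2]
tcp_rot: [180.0, -0.0, 65.4]
ft_force: [0.9, 0.2, -2.2]
finger_gap: 24.0
grip_force: 59.5
time: 9.78
tool_pos: [603.2, 146.6, 234.1]
tcp_rot: [179.4, -0.4, 65.4]
ft_force: [0.5, -0.2, -0.9]
finger_gap: 85.6
grip_force: 0.0
9707 [601.24020839 149.03797054  16.87061542] [15.50475296 16.85438551 18.26384983]
471 [601.17414309 148.201786    50.54765185] [35.05219395 52.49974714 53.86678268]
6937 [ 1.46913761e-04 -1.06225146e-03  1.67830230e+01]
t 9.82 at [601.6 146.3 230.2] [179.66  -0.22  65.37] gap 85.7 grip 0.0 F [-0.7  0.5  0.3]
[-0.3778  0.0068 -0.0512] [ 0.0041 -0.006   0.7918]
```

View pics/w3.png

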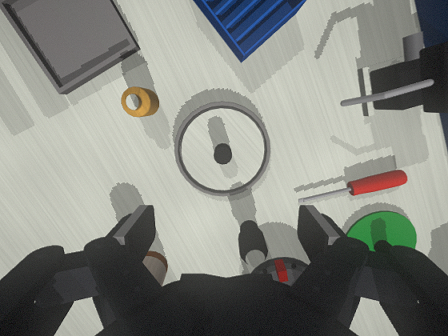

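The lid lies flat in the round nest at px (222,148). Next I'll measure the dish, then the stand.

```bash
python3 d.py 570 -141 260 20; python3 -m jog '[-0.27,0.085,-0.03,0,0,0.792,-0.27,0.085,-0.03,0,0,0.792,-0.27,0.085,-0.03,0,0,0.792,-0.27,0.085,-0.03,0,0,0.792,-0.27,0.085,-0.03,0,0,0.792,-0.27,0.085,-0.03,0,0,0.792,-0.27,0.085,-0.03,0,0,0.792,-0.27,0.085,-0.03,0,0,0.792]'
python3 - <<'E'
from h import *
from scipy.optimize import least_squares
t=r.snapshot("wrist")
w=world(t).reshape(-1,3);c=t["pixels"].reshape(-1,3).astype(int)
m=(np.hypot(w[:,0]-588,w[:,1]+141)<75)&(w[:,2]>66)&(w[:,2]<74);x=w[m]
f=least_squares(lambda q:np.hypot(x[:,0]-q[0],x[:,1]-q[1])-58,[588,-141],loss="soft_l1");C=f.x;print("dish",C,len(x),x[:,2].mean(),cv2.minEnclosingCircle(x[:,:2].astype(np.float32)))
m=(np.hypot(w[:,0]-588,w[:,1]+141)<100)&(w[:,2]>20)&(w[:,2]<62)&(c[:,0]>c[:,1]+60)&(np.hypot(w[:,0]-588,w[:,1]+141)>58)
print("red",m.sum(),w[m].mean(0)-[*C,0],np.degrees(np.arctan2(*(w[m].mean(0)[:2]-C)[::-1])))
for i in(0,3):
    for o in r.outline_of(t,f"bead{i}_center")[:8]:
        if o["score"]<.3: continue
        x=w[o["region"].ravel()];v=np.nanmean(x,0)[:2]-C
        print(i,round(o["score"],2),np.round(o["bbox"]),np.nanmean(x,0).round(),np.hypot(*v).round(),np.degrees(np.arctan2(v[1],v[0])).round())
save(t,"w4.png",None,1)
E
python3 d.py 473 -372 280 20
```

```text
t 9.82 at [601.6 146.3 230.2] [179.66  -0.22  65.37] gap 85.7 grip 0.0 F [-0.7  0.5  0.3]
[-0.2742  0.0912 -0.0303] [ 0.0041 -0.006   0.7918]
time: 10.82
tool_pos: [564.2, -133.5, 255.3]
tcp_rot: [-179.9, 0.1, 20.1]
ft_force: [-0.8, -0.3, 1.0]
finger_gap: 85.5
grip_force: 0.0
dish [ 589.18573813 -142.68554099] 1288 69.34597330837694 ((588.8482666015625, -142.91416931152344), 59.93043899536133)
red 209 [16.22849296 67.93882437 50.75931493] 76.56554356623386
0 0.49 [264. 157. 277. 176.] [ 582. -110.   42.] 33.0 103.0
3 0.73 [316. 163. 334. 181.] [ 597. -175.   41.] 33.0 -76.0
t 10.97 at [ 564.4 -133.8  255.9] [-1.7999e+02  1.0000e-02  2.0080e+01] gap 85.5 grip 0.0 F [-0.7  0.8 -0. ]
[-0.1677  0.1923 -0.0241] [-0.0003  0.0002  0.0014]
```

View pics/w4.png

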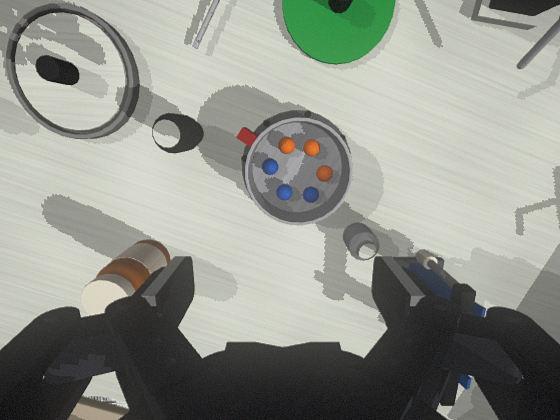

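The dish is open at px (298,170). The six beads ring an empty middle, and the red tab is at (246,137), in the gap between a blue and an orange bead. Next is the stand.

```bash
python3 -m jog '[-0.188,0.185,-0.024,0,0,0,-0.188,0.185,-0.024,0,0,0,-0.188,0.185,-0.024,0,0,0,-0.188,0.185,-0.024,0,0,0,-0.188,0.185,-0.024,0,0,0,-0.188,0.185,-0.024,0,0,0,-0.188,0.185,-0.024,0,0,0]'
python3 - <<'E'
from h import *
t=r.snapshot("wrist")
w=world(t).reshape(-1,3);c=t["pixels"].reshape(-1,3).astype(int)
n=(np.hypot(w[:,0]-473,w[:,1]+372)<100)&(w[:,2]>113)&(w[:,2]<130)
blue=c[:,2]>c[:,0]+35
for k,m in(("handle",n&(c.max(1)<75)&~blue),("cheeks",n&blue)):
    x=w[m][:,:2].astype(np.float32)
    R=cv2.minAreaRect(x);d=np.linalg.svd(x-x.mean(0),full_matrices=False)[2][0]
    print(k,m.sum(),R,x.mean(0),w[m][:,2].mean(),np.degrees(np.arctan2(d[1],d[0])))
save(t,"w5.png",None,1)
E
python3 d.py 473 -372 130 20
```

```text
time: 11.85
tool_pos: [451.7, -371.5, 279.9]
tcp_rot: [-180.0, -0.0, 20.1]
ft_force: [0.2, -0.5, -0.8]
finger_gap: 85.7
grip_force: 0.0
handle 2113 ((471.2188720703125, -369.8200378417969), (146.50326538085938, 20.723939895629883), 20.55107879638672) [ 481.14438 -368.2652 ] 122.61707544882074 -160.07605
cheeks 333 ((474.167236328125, -371.2576599121094), (103.79205322265625, 41.76650619506836), 19.929784774780273) [ 478.41202 -366.78033] 121.9408931018922 -159.03671
t 11.9 at [ 451.8 -371.4  279.9] [-1.7997e+02 -1.0000e-02  2.0110e+01] gap 85.8 grip 0.0 F [ 0.2  0.8 -0.8]
[0.0196 0.008  0.1499] [-0.0006 -0.0002  0.0019]
```

View pics/w5.png

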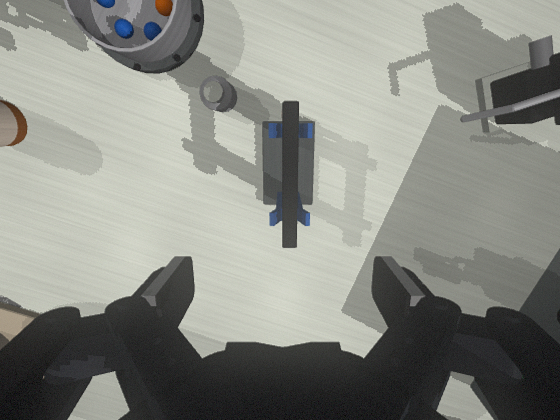

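```bash
python3 d.py 473.2 -370.8 96 20; python3 -m jog '[0.02,0.007,0.05,0,0,0,0.02,0.007,0.1,0,0,0,0.02,0.007,0.14,0,0,0,0.02,0.007,0.165,0,0,0,0.02,0.007,0.184,0,0,0,0.02,0.007,0.184,0,0,0,0.02,0.007,0.184,0,0,0]'; python3 d.py 473.2 -370.8 96 20.1
```

```text
t 11.9 at [ 451.8 -371.4  279.9] [-1.7997e+02 -1.0000e-02  2.0110e+01] gap 85.8 grip 0.0 F [ 0.2  0.8 -0.8]
[0.0202 0.0069 0.184 ] [-0.0006 -0.0002  0.0019]
time: 12.78
tool_pos: [472.9, -373.0, 97.6]
tcp_rot: [179.9, -0.1, 20.0]
ft_force: [0.1, 0.5, -0.1]
finger_gap: 85.6
grip_force: 0.0
t 12.78 at [ 472.9 -373.    97.6] [ 1.799e+02 -5.000e-02  2.002e+01] gap 85.6 grip 0.0 F [ 0.1  0.5 -0.1]
[ 0.001  -0.002   0.0016] [ 0.0017 -0.0009 -0.0014]
```

```bash
python3 -m jog '[0,-0.001,0,0,0,0,0,-0.001,0,0,0,0,0,-0.001,0,0,0,0,0,-0.001,0,0,0,0,0,-0.001,0,0,0,0,0,-0.001,0,0,0,0]' -1 60; python3 d.py 473.2 -370.8 96 20.1;python3 - <<'E'
from bench import r
for i in range(2):
    s=r.sense();print(s["tool_pos"],s["ft_force"],s["wrist_torque"]);r.snapshot("scene")
E
```

```text
time: 13.52
tool_pos: [471.8, -372.0, 96.5]
tcp_rot: [180.0, -0.0, 20.0]
ft_force: [-0.7, -0.3, 3.2]
finger_gap: 15.5
grip_force: 58.9
t 13.53 at [ 471.8 -372.    96.5] [ 1.7997e+02 -1.0000e-02  1.9980e+01] gap 15.5 grip 58.9 F [-0.7 -0.3  3.2]
[ 0.0017 -0.0007  0.0005] [ 0.0006 -0.0002 -0.0021]
[ 471.84786    -372.03491526   96.48205618] [-0.68717586 -0.30090641  3.21570601] [-0.07541431  0.09827203 -0.03178607]
[ 471.8773927  -372.06462395   96.52446911] [-0.59976242 -0.50590581  2.83232717] [ 0.02506887  0.0533985  -0.01285923]
```

```bash
python3 -m jog '[0,0,-0.01,0,0,0,0,0,-0.03,0,0,0,0,0,-0.07,0,0,0,0,0,-0.11,0,0,0,0,0,-0.14,0,0,0,0,0,-0.14,0,0,0,0,0,-0.14,0,0,0]'; python3 d.py 523.4 -165.8 236.5 20
```

```text
time: 14.5
tool_pos: [471.5, -371.6, 235.8]
tcp_rot: [-180.0, 0.0, 20.0]
ft_force: [0.1, 0.1, -1.6]
finger_gap: 14.8
grip_force: 58.5
t 14.5 at [ 471.5 -371.6  235.8] [-1.7997e+02  1.0000e-02  1.9990e+01] gap 14.8 grip 58.5 F [ 0.1  0.1 -1.6]
[ 0.1191 -0.1756 -0.0006] [-0.0005  0.0002 -0.0003]
```

```bash
python3 -m jog '[0.03,-0.044,0,0,0,0,0.06,-0.088,0,0,0,0,0.09,-0.132,0,0,0,0,0.11,-0.162,0,0,0,0,0.119,-0.176,0,0,0,0,0.119,-0.176,0,0,0,0,0.119,-0.176,0,0,0,0,0.119,-0.176,0,0,0,0]'
python3 - <<'E'
from h import *
q=r.snapshot("wrist");s=r.snapshot("scene")
for n,p in(("wrist",q),("scene",s)):
    w=world(p).reshape(-1,3);c=p["pixels"].reshape(-1,3).astype(int)
    m=(np.hypot(w[:,0]-588,w[:,1]+141)<30)&(w[:,2]>135)&(w[:,2]<225)
    x=w[m]
    if m.sum()>5:
        print(n,m.sum(),x.mean(0),x.min(0),x.max(0))
        for a in range(140,225,15):
            y=x[abs(x[:,2]-a)<8]
            if len(y)>2: print(a,len(y),y.mean(0).round(1), y[:,1].min().round(1),y[:,1].max().round(1))
save(s,"s6.png",(140,150,340,300),4)
E
python3 d.py 523.4 -165.8 160 20
```

```text
time: 15.5
tool_pos: [523.0, -167.0, 236.0]
tcp_rot: [180.0, 0.0, 19.9]
ft_force: [-0.4, 0.1, -0.9]
finger_gap: 14.7
grip_force: 58.8
scene 172 [ 590.83368288 -144.32319207  185.7698369 ] [ 581.17422697 -153.91767929  154.35761391] [ 597.96757655 -135.04077034  224.83475339]
155 19 [ 592.2 -145.9  159.3] -153.9 -136.2
170 53 [ 592.9 -144.4  170.4] -153.7 -135.3
185 51 [ 590.3 -144.2  182.9] -153.2 -135.0
200 25 [ 589.3 -144.2  199.8] -149.0 -140.2
215 31 [ 588.8 -144.2  214.8] -148.8 -139.4
t 15.6 at [ 523.2 -166.7  236.1] [1.80e+02 1.00e-02 1.99e+01] gap 14.9 grip 58.8 F [ 1.1 -0.5 -0.7]
[ 0.0006 -0.0008  0.0761] [ 0.      0.0002 -0.0017]
```

View pics/s6.png

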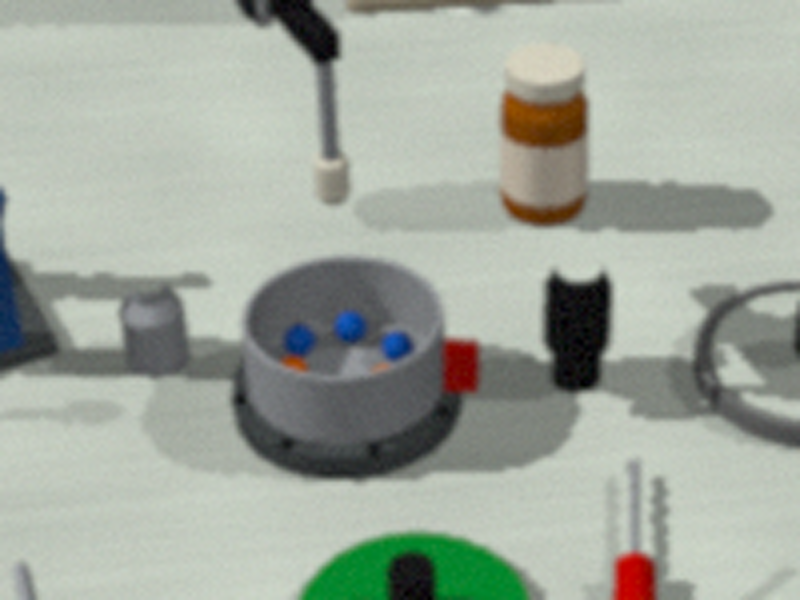

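The stirrer hangs straight (foot at px 331,180), over the middle of the dish. I'll lower it into the empty middle.

```bash
python3 d.py 523.4 -165.8 114.5 20; python3 -m jog '[0,-0.001,0.03,0,0,0,0,-0.001,0.06,0,0,0,0,-0.001,0.085,0,0,0,0,-0.001,0.1,0,0,0,0,-0.001,0.11,0,0,0,0,-0.001,0.116,0,0,0,0,-0.001,0.12,0,0,0,0,-0.001,0.12,0,0,0]'; python3 d.py 523.4 -165.8 114.5 20
python3 - <<'E'
from h import *
t=r.snapshot("wrist");w=world(t).reshape(-1,3);C=np.array([588.7,-142])
c=t["pixels"].reshape(-1,3).astype(int)
for n,m in(("blue",c[:,2]>c[:,0]+50),("orange",c[:,0]>c[:,2]+60)):
    m=m&(np.hypot(w[:,0]-C[0],w[:,1]-C[1])<54)&(w[:,2]<60)
    x=w[m][:,:2]-C
    print(n,np.histogram(np.degrees(np.arctan2(x[:,1],x[:,0])),bins=np.arange(-180,181,15)))
E
```

```text
t 15.6 at [ 523.2 -166.7  236.1] [1.80e+02 1.00e-02 1.99e+01] gap 14.9 grip 58.8 F [ 1.1 -0.5 -0.7]
[ 0.0006 -0.0008  0.1216] [ 0.      0.0002 -0.0017]
time: 16.6
tool_pos: [523.2, -164.8, 116.4]
tcp_rot: [180.0, -0.0, 20.0]
ft_force: [0.8, 0.9, -0.8]
finger_gap: 15.1
grip_force: 58.8
t 16.6 at [ 523.2 -164.8  116.4] [ 1.7999e+02 -1.0000e-02  1.9990e+01] gap 15.1 grip 58.8 F [ 0.8  0.9 -0.8]
[-0.0002  0.001   0.0019] [ 0.0002 -0.0002 -0.0002]
blue (array([  0,   0,  39, 270,  62,   0,   0,   0,   0,   0,   0,   0,   0,
         0,   0,   0,   0,  25, 278, 247,   6,   0, 123, 110]), array([-180, -165, -150, -135, -120, -105,  -90,  -75,  -60,  -45,  -30,
        -15,    0,   15,   30,   45,   60,   75,   90,  105,  120,  135,
        150,  165,  180]))
orange (array([  0,   0,   0,   0,   0,  36, 305, 237,   0,  16, 291, 318,  47,
        62, 328, 285,   3,   0,   0,   0,   0,   0,   0,   0]), array([-180, -165, -150, -135, -120, -105,  -90,  -75,  -60,  -45,  -30,
        -15,    0,   15,   30,   45,   60,   75,   90,  105,  120,  135,
        150,  165,  180]))
```

```bash
python3 - <<'E'
import numpy as np
P=lambda f:35*np.array([np.cos(np.radians(f)),-np.sin(np.radians(f))])
for k in range(3):
    f0=56+120*k
    print(k,"; ".join("%.4f,%.4f"%tuple((P(f0+15*i)-P(f0))/1000) for i in range(1,9)))
print(P(56))
E
python3 -m jog '[0,0,0.002,0,0,0,0.005,-0.0073,0.002,0,0,0,0.01,-0.0146,0.002,0,0,0,0.015,-0.022,0.002,0,0,0,0.0196,-0.029,0.002,0,0,0,0.0196,-0.029,0.002,0,0,0,0.0196,-0.029,0.002,0,0,0]'; python3 d.py
```

```text
0 -0.0082,-0.0041; -0.0171,-0.0059; -0.0263,-0.0053; -0.0349,-0.0024; -0.0425,0.0026; -0.0486,0.0094; -0.0527,0.0176; -0.0545,0.0266
1 0.0006,0.0091; 0.0035,0.0178; 0.0085,0.0254; 0.0153,0.0315; 0.0235,0.0355; 0.0325,0.0374; 0.0416,0.0368; 0.0503,0.0339
2 0.0076,-0.0050; 0.0137,-0.0119; 0.0178,-0.0201; 0.0196,-0.0290; 0.0190,-0.0381; 0.0161,-0.0468; 0.0111,-0.0544; 0.0042,-0.0605
[ 19.57175162 -29.01631504]
time: 17.52
tool_pos: [532.5, -131.3, 114.9]
tcp_rot: [179.9, -0.1, 20.0]
ft_force: [2.6, -3.5, -0.9]
finger_gap: 15.1
grip_force: 59.0
t 17.52 at [ 532.5 -131.3  114.9] [ 1.7989e+02 -8.0000e-02  1.9990e+01] gap 15.1 grip 59.0 F [ 2.6 -3.5 -0.9]
```

```bash
python3 -m jog '[-0.0082,-0.0041,0,0,0,0,-0.0171,-0.0059,0,0,0,0,-0.0263,-0.0053,0,0,0,0,-0.0349,-0.0024,0,0,0,0,-0.0425,0.0026,0,0,0,0,-0.0486,0.0094,0,0,0,0,-0.0527,0.0176,0,0,0,0,-0.0545,0.0266,0,0,0,0]'; python3 d.py 523.4 -165.8 114.5 20
```

```text
time: 18.52
tool_pos: [490.5, -174.1, 114.4]
tcp_rot: [-180.0, -0.2, 20.0]
ft_force: [5.5, 4.5, -0.8]
finger_gap: 15.2
grip_force: 58.8
t 18.52 at [ 490.5 -174.1  114.4] [-1.7996e+02 -1.5000e-01  2.0010e+01] gap 15.2 grip 58.8 F [ 5.5  4.5 -0.8]
[ 0.0338  0.0034 -0.    ] [-0.0006 -0.0027  0.0002]
```

```bash
python3 -m jog '[0.0006,0.0091,0,0,0,0,0.0035,0.0178,0,0,0,0,0.0085,0.0254,0,0,0,0,0.0153,0.0315,0,0,0,0,0.0235,0.0355,0,0,0,0,0.0325,0.0374,0,0,0,0,0.0416,0.0368,0,0,0,0,0.0503,0.0339,0,0,0,0]' - 110; python3 d.py 523.4 -165.8 114.5 20
python3 -m jog '[0.0076,-0.005,0,0,0,0,0.0137,-0.0119,0,0,0,0,0.0178,-0.0201,0,0,0,0,0.0196,-0.029,0,0,0,0,0.019,-0.0381,0,0,0,0,0.0161,-0.0468,0,0,0,0,0.0111,-0.0544,0,0,0,0,0.0042,-0.0605,0,0,0,0]'; python3 d.py 523.4 -165.8 114.5 20
python3 - <<'E'
from h import *
t=r.snapshot("wrist");s=r.snapshot("scene")
print(np.isfinite(world(t)).all(-1).mean())
im=np.vstack([cv2.resize(t["pixels"][60:260,150:450],(600,400))]); im2=cv2.resize(s["pixels"][160:290,160:300],(430,400))
im=cv2.resize(np.hstack([im,im2]),(800,311)); cv2.imwrite("pics/m7.png",im[:,:,::-1])
E
```

```text
time: 19.52
tool_pos: [545.3, -187.2, 112.2]
tcp_rot: [-179.6, 0.4, 20.0]
ft_force: [-8.3, 8.6, 1.2]
finger_gap: 13.9
grip_force: 109.1
t 19.52 at [ 545.3 -187.2  112.2] [-179.61    0.37   20.04] gap 13.9 grip 109.1 F [-8.3  8.6  1.2]
[-0.0133 -0.0276 -0.002 ] [-0.0067  0.0065  0.0007]
time: 20.52
tool_pos: [531.5, -133.6, 114.7]
tcp_rot: [179.7, 0.1, 19.9]
ft_force: [-2.6, -11.5, -0.8]
finger_gap: 14.0
grip_force: 109.9
t 20.52 at [ 531.5 -133.6  114.7] [1.797e+02 7.000e-02 1.991e+01] gap 14.0 grip 109.9 F [ -2.6 -11.5  -0.8]
[-0.0186  0.0275  0.0003] [ 0.0052  0.0012 -0.0016]
0.9954506802721088
```

View pics/m7.png

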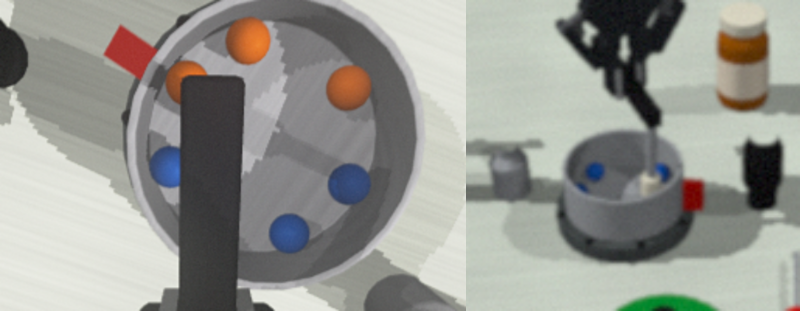

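All six beads are in the dish, and the foot is by the red mark (right view, px 650,185). The leg looks slightly tilted, so I'll check that before the second turn.

```bash
cat > leg.py <<'E'
from h import *
s=r.snapshot("scene");st=r.sense()
tp=np.array(st["tool_pos"]);print(tp.round(1),np.round(st["tcp_rot"],2),np.round(st["ft_force"],1),np.round(st["wrist_torque"],2))
w=world(s).reshape(-1,3);c=s["pixels"].reshape(-1,3).astype(int)
e=tp[:2]+[65.3,23.8]
m=(np.hypot(w[:,0]-e[0],w[:,1]-e[1])<24)&(w[:,2]>tp[2]-80)&(w[:,2]<tp[2]+40)&(c.max(1)-c.min(1)<50)
x=w[m]
for a in np.arange(tp[2]-75,tp[2]+40,10):
    y=x[abs(x[:,2]-a)<5]
    if len(y)>3: print(round(a-tp[2]),len(y),(y.mean(0)-[*e,0]).round(1), np.ptp(y[:,1]).round(1))
E
python3 leg.py
```

```text
[ 530.9 -133.7  114.6] [1.7974e+02 1.3000e-01 1.9900e+01] [ -4.2 -10.5  -0.1] [-2.63  1.06 -0.57]
-75 17 [ 0.3 -9.3 41.7] 21.4
-65 27 [ 2.  -7.1 50.4] 17.1
-55 27 [-1.  -7.1 57.9] 17.2
-45 21 [ 2.4  1.3 70.3] 33.5
-35 12 [-0.7 -6.2 79.9] 10.0
-25 17 [ 0.1 -5.3 90.1] 9.7
-15 16 [  0.2  -4.1 100.1] 9.7
-5 17 [  0.4  -3.7 109.5] 9.5
5 16 [  1.1  -2.6 119.9] 17.9
15 36 [  0.   -4.7 129.9] 21.7
25 64 [ -6.6  -5.1 139.1] 21.6
```

Run:
```python
import numpy as np
P=lambda i:min(41,35+i)*np.array([np.cos(np.radians(56+15*i)),-np.sin(np.radians(56+15*i))])
for k in range(3):
    print("%d["%k+",".join("%.4f,%.4f,0,0,0,0"%tuple((P(8*k+i)-P(8*k))/1000) for i in range(1,9))+"]")
```

```text
0[-0.0079,-0.0050,0,0,0,0,-0.0170,-0.0079,0,0,0,0,-0.0268,-0.0083,0,0,0,0,-0.0367,-0.0060,0,0,0,0,-0.0458,-0.0012,0,0,0,0,-0.0536,0.0061,0,0,0,0,-0.0583,0.0157,0,0,0,0,-0.0605,0.0262,0,0,0,0]
1[0.0007,0.0107,0,0,0,0,0.0040,0.0208,0,0,0,0,0.0100,0.0298,0,0,0,0,0.0180,0.0369,0,0,0,0,0.0276,0.0416,0,0,0,0,0.0380,0.0438,0,0,0,0,0.0487,0.0431,0,0,0,0,0.0589,0.0397,0,0,0,0]
2[0.0089,-0.0059,0,0,0,0,0.0160,-0.0139,0,0,0,0,0.0208,-0.0235,0,0,0,0,0.0229,-0.0340,0,0,0,0,0.0223,-0.0447,0,0,0,0,0.0189,-0.0548,0,0,0,0,0.0130,-0.0637,0,0,0,0,0.0050,-0.0708,0,0,0,0]
```

```bash
python3 -m jog '[-0.008,-0.005,0,0,0,0,-0.017,-0.0079,0,0,0,0,-0.0268,-0.0083,0,0,0,0,-0.0367,-0.006,0,0,0,0]'; python3 leg.py
```

```text
time: 21.18
tool_pos: [500.2, -141.2, 117.9]
tcp_rot: [179.4, -0.6, 19.9]
ft_force: [12.5, -11.2, 1.7]
finger_gap: 13.6
grip_force: 112.4
[ 499.3 -142.1  117.9] [179.34  -0.5   19.89] [ 10.4 -11.7   0.6] [-2.67 -2.68 -0.92]
-75 41 [-0.8  4.1 44.2] 38.0
-65 49 [-1.2  2.9 52.8] 37.9
-55 64 [-1.8  1.9 63.2] 37.7
-45 19 [-3.5  2.8 71. ] 31.7
-35 15 [ 4.4 -5.1 82.1] 7.4
-25 13 [ 5.  -4.6 92.9] 7.5
-15 13 [  4.8  -3.6 102.4] 7.3
-5 16 [  4.7  -3.7 112.5] 7.5
5 13 [  4.   -3.  122.6] 7.2
15 30 [  0.3  -5.8 134.1] 22.1
25 67 [ -3.5  -4.4 144.7] 21.9
35 9 [ -6.1  -3.8 148.6] 13.5
```

Run:
```python
import numpy as np
P=lambda i:(39 if i==4 else 35 if i==5 else 32)*np.array([np.cos(np.radians(56+15*i)),-np.sin(np.radians(56+15*i))])
for a,b in((4,8),(8,16),(16,24)):
    print("[",",".join("%.4f,%.4f,0,0,0,0"%tuple((P(i)-P(a))/1000) for i in range(a+1,b+1))+"]")
```

```text
[ -0.0059,0.0086,0,0,0,0,-0.0094,0.0172,0,0,0,0,-0.0132,0.0246,0,0,0,0,-0.0148,0.0328,0,0,0,0]
[ 0.0005,0.0083,0,0,0,0,0.0032,0.0163,0,0,0,0,0.0078,0.0232,0,0,0,0,0.0140,0.0288,0,0,0,0,0.0215,0.0325,0,0,0,0,0.0297,0.0342,0,0,0,0,0.0380,0.0336,0,0,0,0,0.0459,0.0310,0,0,0,0]
[ 0.0070,-0.0046,0,0,0,0,0.0125,-0.0109,0,0,0,0,0.0162,-0.0183,0,0,0,0,0.0179,-0.0265,0,0,0,0,0.0174,-0.0349,0,0,0,0,0.0147,-0.0428,0,0,0,0,0.0101,-0.0498,0,0,0,0,0.0039,-0.0553,0,0,0,0]
```

```bash
python3 -m jog '[-0.0059,0.0086,0,0,0,0,-0.0094,0.0172,0,0,0,0,-0.0132,0.0246,0,0,0,0,-0.0148,0.0328,0,0,0,0]'; python3 leg.py|head -12
python3 - <<'E'
from h import *
t=r.snapshot("wrist");s=r.snapshot("scene")
im=cv2.resize(t["pixels"][60:260,150:450],(600,400)); im2=cv2.resize(s["pixels"][160:290,160:300],(430,400))
im=cv2.resize(np.hstack([im,im2]),(800,311)); cv2.imwrite("pics/m8.png",im[:,:,::-1])
E
```

```text
time: 21.72
tool_pos: [492.0, -173.6, 113.6]
tcp_rot: [-179.9, 0.0, 20.0]
ft_force: [1.2, 3.8, -1.1]
finger_gap: 14.0
grip_force: 107.7
[ 492.4 -174.1  113.8] [-1.7995e+02 -2.0000e-02  1.9980e+01] [ 1.3  2.4 -0.8] [ 0.94 -0.37  0.18]
-75 21 [ 4.1 -2.5 38.9] 19.4
-65 29 [ 4.  -4.1 48.2] 24.0
-55 38 [ 1.8 -1.9 58.4] 17.4
-45 13 [-1.7 -1.3 67.9] 11.4
-35 16 [ 0.6 -0.9 78.9] 7.7
-25 13 [-0.6 -1.3 88.1] 9.8
-15 15 [ 0.6 -2.3 98. ] 7.4
-5 14 [  0.8  -1.7 108.8] 7.4
5 13 [  1.   -0.4 118.7] 11.9
15 35 [ -0.4  -2.8 129.5] 22.9
25 64 [ -6.3  -3.8 139.2] 20.8
```

View pics/m8.png

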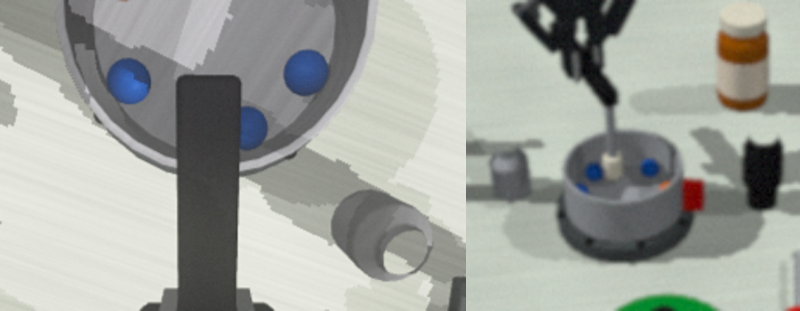

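The leg is upright again (right view, foot at px 612,165), so the tilt was elastic. Five beads show, and the force is low. I'll finish the turn at 32 mm commanded radius.

```bash
python3 -m jog '[0.0005,0.0083,0,0,0,0,0.0032,0.0163,0,0,0,0,0.0078,0.0232,0,0,0,0,0.014,0.0288,0,0,0,0,0.0215,0.0325,0,0,0,0,0.0297,0.0342,0,0,0,0,0.038,0.0336,0,0,0,0,0.0459,0.031,0,0,0,0]'; python3 leg.py|head -10
python3 -m jog '[0.007,-0.0046,0,0,0,0,0.0125,-0.0109,0,0,0,0,0.0162,-0.0183,0,0,0,0,0.0179,-0.0265,0,0,0,0,0.0174,-0.0349,0,0,0,0,0.0147,-0.0428,0,0,0,0,0.0101,-0.0498,0,0,0,0,0.0039,-0.0553,0,0,0,0]'; python3 leg.py|head -10;python3 d.py 523.4 -165.8 114.5 20
```

```text
time: 22.88
tool_pos: [545.7, -187.1, 113.9]
tcp_rot: [-180.0, 0.1, 20.0]
ft_force: [-6.7, 2.3, 2.6]
finger_gap: 14.4
grip_force: 108.7
[ 546.  -186.2  113.8] [-1.7994e+02  9.0000e-02  2.0010e+01] [-3.9  2.8  0.5] [0.52 0.82 0.27]
-65 5 [ 1.8  2.5 50.4] 16.2
-55 40 [-0.1 -0.8 57.4] 19.1
-45 14 [-0.4 -1.9 68.9] 9.5
-35 15 [ 0.5 -1.2 79.8] 7.3
-25 12 [-0.7 -0.4 89.3] 7.6
-15 18 [-0.  -1.4 99. ] 9.8
-5 13 [  1.2  -1.9 108.9] 6.9
5 12 [  1.1  -0.8 117.6] 7.1
15 38 [ -0.2  -2.6 128.9] 22.1
time: 23.92
tool_pos: [531.4, -135.9, 115.1]
tcp_rot: [179.7, -0.1, 19.9]
ft_force: [0.6, -11.0, -0.7]
finger_gap: 14.3
grip_force: 108.9
[ 530.7 -135.9  115.1] [ 1.797e+02 -2.000e-02  1.992e+01] [  1.1 -11.   -0.5] [-2.52  0.03 -0.65]
-75 9 [ 3.8 -8.8 43.1] 19.3
-65 33 [ 4.3 -2.5 50. ] 29.6
-55 34 [ 2.1 -4.1 59.1] 18.9
-45 13 [ 3.1 -4.2 69.9] 7.5
-35 12 [ 2.1 -3.6 81.1] 7.2
-25 12 [ 2.3 -3.8 90.4] 7.4
-15 13 [ 2.1 -3.5 99.3] 7.3
-5 14 [  2.4  -2.7 109.5] 7.5
5 14 [  2.3  -3.  119.3] 9.0
t 23.98 at [ 530.7 -135.9  115.1] [ 1.797e+02 -2.000e-02  1.992e+01] gap 14.5 grip 108.7 F [  1.1 -11.   -0.5]
[-0.0171  0.0256  0.0008] [ 0.0053 -0.0004 -0.0014]
```

```bash
python3 -m jog '[-0.002,-0.0012,0,0,0,0,-0.0039,-0.0023,0,0,0,0,-0.0039,-0.0023,0,0,0,0]'; python3 leg.py|head -8; python3 -m jog '[-0.003,0.006,0,0,0,0,-0.006,0.012,0,0,0,0,-0.006,0.012,-0.01,0,0,0,-0.006,0.012,-0.025,0,0,0,-0.006,0.012,-0.05,0,0,0,-0.006,0.012,-0.08,0,0,0,-0.006,0.012,-0.11,0,0,0,-0.006,0.012,-0.125,0,0,0]'; python3 leg.py
python3 - <<'E'
from h import *
C=np.array([588.7,-142])
for n in("wrist","top"):
    t=r.snapshot(n);w=world(t).reshape(-1,3);c=t["pixels"].reshape(-1,3).astype(int)
    for k,m in(("blue",c[:,2]>c[:,0]+50),("orange",c[:,0]>c[:,2]+60)):
        m=(m&(np.hypot(w[:,0]-C[0],w[:,1]-C[1])<56)&(w[:,2]<60)).reshape(420,560).astype(np.uint8)
        N,L,S,Z=cv2.connectedComponentsWithStats(m)
        for i in range(1,N):
            if S[i,4]>8:
                v=w[(L==i).ravel()].mean(0);d=v[:2]-C;print(n,k,S[i,4],v.round(),np.hypot(*d).round(),np.degrees(np.arctan2(d[1],d[0])).round())
E
python3 d.py 471.9 -372.05 236.5 20
```

```text
time: 24.35
tool_pos: [527.1, -135.7, 115.4]
tcp_rot: [179.7, -0.0, 19.9]
ft_force: [-1.6, -10.9, -0.1]
finger_gap: 14.0
grip_force: 108.8
[ 527.1 -135.7  115.4] [ 1.7966e+02 -4.0000e-02  1.9890e+01] [ -0.8 -10.4  -0.3] [-2.69  0.24 -0.58]
-75 23 [ 1.2 -2.2 42.3] 32.3
-65 30 [ 4.5 -4.1 50.7] 19.5
-55 37 [ 1.3 -4.  59.8] 19.0
-45 9 [ 0.9 -2.6 71. ] 5.0
-35 13 [-0.  -3.7 80.4] 7.3
-25 11 [ 2.1 -4.1 90.5] 7.1
-15 17 [  1.6  -2.8 100.5] 7.3
time: 25.4
tool_pos: [525.9, -146.4, 242.5]
tcp_rot: [179.8, -0.2, 20.0]
ft_force: [0.3, 0.3, -1.1]
finger_gap: 14.1
grip_force: 108.5
[ 526.3 -146.5  243.7] [179.8   -0.25  20.  ] [ 1.1 -0.3  1.4] [-0.03  0.04  0.03]
-75 31 [  5.2  -1.2 169. ] 17.5
-65 33 [  4.1  -1.9 178.8] 18.0
-55 38 [  2.1  -0.9 187.6] 17.8
-45 23 [  0.6  -0.7 199. ] 9.5
-35 14 [  1.2  -1.2 209.6] 7.0
-25 14 [  1.4  -0.8 218.9] 6.7
-15 19 [ 2.000e-01 -9.000e-01  2.285e+02] 8.5
-5 21 [  0.9  -0.7 239.2] 9.0
5 16 [  0.6  -0.4 248.4] 12.8
15 50 [ -1.1  -3.2 258.8] 24.4
25 74 [ -6.4  -3.2 268.7] 24.0
wrist blue 183 [ 599. -185.   42.] 44.0 -77.0
wrist blue 48 [ 553. -110.   42.] 48.0 138.0
wrist blue 180 [ 565. -180.   42.] 45.0 -121.0
wrist orange 237 [ 619. -110.   42.] 44.0 46.0
wrist orange 242 [ 631. -156.   42.] 45.0 -18.0
wrist orange 132 [588. -94.  42.] 48.0 90.0
top orange 14 [ 618. -112.   45.] 42.0 46.0
top orange 16 [ 588. -100.   44.] 42.0 91.0
t 25.55 at [ 525.3 -146.3  240. ] [ 1.7994e+02 -8.0000e-02  2.0000e+01] gap 14.0 grip 108.5 F [-0.5  0.  -1.9]
[-0.1274  0.1939  0.0035] [ 0.0011 -0.0014 -0.    ]
```

All six beads are on the dish floor and have moved, and the stirrer sits square in the grip. I'll take it back to the stand.

```bash
python3 -m jog '[-0.03,0.046,0.003,0,0,0,-0.06,0.092,0.003,0,0,0,-0.09,0.138,0.003,0,0,0,-0.115,0.175,0.003,0,0,0,-0.127,0.194,0.003,0,0,0,-0.127,0.194,0.003,0,0,0,-0.127,0.194,0.003,0,0,0,-0.127,0.194,0.003,0,0,0]'; python3 d.py 471.9 -372.05 140 20
```

```text
time: 26.55
tool_pos: [472.3, -370.7, 236.0]
tcp_rot: [-180.0, -0.0, 20.1]
ft_force: [0.4, 0.1, -0.1]
finger_gap: 14.0
grip_force: 108.6
t 26.55 at [ 472.3 -370.7  236. ] [-1.7997e+02 -1.0000e-02  2.0080e+01] gap 14.0 grip 108.6 F [ 0.4  0.1 -0.1]
[-0.0009  0.0012  0.096 ] [-0.0005 -0.0001  0.0014]
```

```bash
python3 -m jog '[-0.0005,0.001,0.03,0,0,0,-0.0005,0.001,0.06,0,0,0,-0.0005,0.001,0.09,0,0,0,-0.0005,0.001,0.105,0,0,0,-0.0005,0.001,0.105,0,0,0,-0.0005,0.001,0.105,0,0,0,-0.0005,0.001,0.105,0,0,0,-0.0005,0.001,0.105,0,0,0]'; python3 d.py 471.9 -372.05 96.8 20
```

```text
time: 27.55
tool_pos: [472.1, -373.5, 132.2]
tcp_rot: [179.9, -0.0, 20.0]
ft_force: [-0.3, 0.3, -0.8]
finger_gap: 14.3
grip_force: 108.6
t 27.55 at [ 472.1 -373.5  132.2] [ 1.7992e+02 -4.0000e-02  1.9980e+01] gap 14.3 grip 108.6 F [-0.3  0.3 -0.8]
[ 0.0003 -0.0015  0.0354] [ 0.0015 -0.0007 -0.0003]
```

```bash
python3 -m jog '[0,-0.001,0.015,0,0,0,0,-0.001,0.015,0,0,0,0,-0.001,0.015,0,0,0,0,-0.001,0.015,0,0,0]';python3 -m jog '[0,0,0,0,0,0,0,0,0,0,0,0]'; python3 d.py 471.9 -372.05 97 20
```

```text
time: 28.05
tool_pos: [471.4, -372.3, 116.4]
tcp_rot: [180.0, -0.0, 20.0]
ft_force: [0.6, 0.3, -0.9]
finger_gap: 14.2
grip_force: 108.6
time: 28.3
tool_pos: [471.4, -372.3, 116.4]
tcp_rot: [180.0, -0.0, 20.0]
ft_force: [-0.1, 0.4, -0.7]
finger_gap: 14.3
grip_force: 108.6
t 28.3 at [ 471.4 -372.3  116.4] [ 1.7998e+02 -1.0000e-02  1.9980e+01] gap 14.3 grip 108.6 F [-0.1  0.4 -0.7]
[ 0.0005 -0.      0.0194] [ 0.0003 -0.0001 -0.0003]
```

```bash
python3 -m jog '[0.0005,0,0.006,0,0,0,0.0005,0,0.012,0,0,0,0.0005,0,0.016,0,0,0,0.0005,0,0.019,0,0,0,0.0005,0,0.019,0,0,0,0.0005,0,0.019,0,0,0,0.0005,0,0.019,0,0,0]'; python3 d.py 471.9 -372.05 96.5 20
```

```text
time: 29.18
tool_pos: [471.8, -372.0, 97.1]
tcp_rot: [180.0, -0.0, 20.0]
ft_force: [-0.8, 0.4, -1.3]
finger_gap: 13.9
grip_force: 108.7
t 29.18 at [ 471.8 -372.    97.1] [ 1.7999e+02 -1.0000e-02  1.9980e+01] gap 13.9 grip 108.7 F [-0.8  0.4 -1.3]
[0.0001 0.     0.0006] [ 0.0001 -0.0001 -0.0003]
```

```bash
python3 -m jog '[0,0,0.0006,0,0,0,0,0,0.0006,0,0,0,0,0,0.0006,0,0,0]'; python3 -m jog '[0,0,0,0,0,0,0,0,0,0,0,0,0,0,0,0,0,0,0,0,0,0,0,0,0,0,-0.02,0,0,0,0,0,-0.05,0,0,0,0,0,-0.1,0,0,0,0,0,-0.15,0,0,0]' 1; python3 -m jog '[-0.02,0,-0.035,0,0,0,-0.02,0,-0.035,0,0,0,-0.02,0,-0.035,0,0,0,-0.02,0,-0.035,0,0,0]'
python3 - <<'E'
from h import *
t=r.snapshot("wrist")
w=world(t).reshape(-1,3);c=t["pixels"].reshape(-1,3).astype(int)
n=(np.hypot(w[:,0]-473,w[:,1]+372)<100)&(w[:,2]>113)&(w[:,2]<140)
blue=c[:,2]>c[:,0]+35
m=n&(c.max(1)<75)&~blue;x=w[m];y=x[:,:2].astype(np.float32);d=np.linalg.svd(y-y.mean(0),full_matrices=False)[2][0]
print(m.sum(),cv2.minAreaRect(y),x[:,2].mean(),np.degrees(np.arctan2(d[1],d[0])),"slope along",np.polyfit((y-y.mean(0))@d,x[:,2],1))
p=r.snapshot("top");s=r.snapshot("scene")
for q,nm in((p,"top"),(s,"scene")):
    for a in "jar objective weight_l driver carrier lid".split():
        for o in r.outline_of(q,a)[:2]:
            if o["score"]>.4: print(nm,a,np.round(o["bbox"]).astype(int))
E
python3 d.py
```

```text
time: 29.55
tool_pos: [471.8, -372.1, 97.1]
tcp_rot: [180.0, -0.0, 20.0]
ft_force: [-3.8, 1.8, 5.8]
finger_gap: 14.3
grip_force: 109.5
time: 30.55
tool_pos: [471.7, -371.9, 249.6]
tcp_rot: [179.9, -0.0, 20.0]
ft_force: [1.8, -0.1, 0.0]
finger_gap: 85.5
grip_force: 0.0
time: 31.05
tool_pos: [452.7, -378.2, 280.2]
tcp_rot: [-179.9, 0.1, 20.0]
ft_force: [0.5, -1.1, -0.6]
finger_gap: 85.6
grip_force: 0.0
2091 ((471.773193359375, -371.9143371582031), (147.3306121826172, 15.546053886413574), 20.45497703552246) 122.6291713132396 -159.55447 slope along [-6.38994797e-04  1.22629171e+02]
top jar [268 269 288 291]
top jar [386 229 415 266]
top objective [272 217 288 227]
top weight_l [200 234 207 244]
top weight_l [353 228 369 246]
top driver [276 141 287 165]
top carrier [154 162 204 202]
top lid [300 143 339 177]
top lid [216 195 254 236]
scene jar [267 163 288 205]
scene jar [170 220 188 242]
scene objective [278 217 294 248]
scene weight_l [170 219 188 242]
scene weight_l [112 178 155 246]
scene driver [295 266 306 327]
scene carrier [394 234 462 289]
scene lid [213 283 269 329]
scene lid [318 222 369 257]
t 31.8 at [ 453.  -378.9  281.6] [180.    -0.    19.98] gap 85.7 grip 0.0 F [0.8 0.3 0.3]
```

The stirrer is back level (top at 122.6 mm, slope about 0, centre and angle as before). The lid is in the round nest and the bystanders show no movement beyond detection noise.

```bash
python3 -c "
from bench import r
print(r.hand_in())"
```

```text
the job is handed in; nothing more can be done
None
```

The job is handed in at about 32 s, no verdict returned: lid flat in the round nest, two anticlockwise turns from and to the red mark, all six beads in the dish and the stirrer back level, but beads wedged against the wall pushed the foot in to roughly 25 mm from the dish's middle in places (32–41 mm commanded).

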